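# Set the sleeve packer to three cigars and start it

## Task

Push the upright tab of the packing machine's rotary selector round until its pointer points at the middle of the label with three bars, then press the round start button fully down and let it come up again. The selector disc only rests on its spindle: push the tab from one side, do not pinch it or lift the disc. Leave the other things on the bench where they are, and do not press the button before the selector is set.

Things in the scene. Friction and masses are not known exactly. Their poses are not given: they have to be found in the camera images.
- machine: low flat packing machine fixed to the table, grey housing with a steel deck: 250 mm (its x) by 410 mm (its y, from -195 to +215 mm), deck 55 mm above the table. Origin: under the selector's axis, at table height. Its x points away from the robot, its y to the left. At its left end (y +140 to +207 mm) a trough with cigars rises 34 mm above the deck
- axis (a point): point on the selector's vertical turning axis at the height of the disc's upper face (64 mm above the table). The selector is an aluminium disc 120 mm across, on the deck; its middle hub, 28 mm across, rises 6 mm above the disc. The disc is only laid on its spindle and can be lifted
- tab_top (a point): centre of the top of the black upright tab on the disc, 43 mm from the axis, 94 mm above the table. The tab is a block 30 mm long along the radius (28 to 58 mm from the axis), 16 mm thick across it, standing 30 mm above the disc; its two flat broad sides are pushed
- tab_left: the tab's counter-clockwise side (seen from above): a cheek 30 mm long, 6 mm thick, 27 mm high. Origin: its centre
- tab_right: the tab's clockwise side (seen from above), alike. Origin: its centre. Touching both cheeks at once counts as pinching
- aim (a point): the point that the pointer points at: on the line from the axis through the tab and the short pointer (which ends 72 mm from the axis), 97 mm from the axis, moving with the selector. Set means that it lies over the middle of the label
- selector (a joint): angle of the selector, rad, growing counter-clockwise seen from above; at 0 the tab and pointer lie along the machine's x (away from the robot). Stops at -1.85 and +1.85; starts between -0.3 and +0.3. Stiff by friction (0.12 N m, about 3 N at the tab), no clicks and no spring: it stays where it is left
- selector_lift (a joint): how far the disc is lifted off its seat, m; 0 when it rests
- label_three: the label with THREE white bars: a black square tile 46 mm wide, 2 mm thick, fixed flat on the deck, centre 97 mm from the selector's axis. Four such tiles, with one, two, three and four parallel bars, stand at -90, -30, +30 and +90 degrees of the selector's angle in any order. Origin: centre of its underside
- start_top (a point): centre of the top of the round start button (30 mm across, grey, in a black housing) near the right end of the deck, 77 mm above the table when up, 30 mm farther from the robot and 150 mm to the right of the selector's axis in the machine's frame
- start (a joint): how far the button is pressed straight down, m: 0 up, 0.006 fully down (spring, about 5 N at full press; it comes up by itself)
- tin: small round brass tin, 46 mm across, 28 mm high, standing on the deck about 105 mm nearer the robot than the button (machine frame). Origin: centre of its underside
- cutter: flat steel two-loop cutter, 30 mm by 92 mm, 8 mm high, lying on the deck between the selector and the machine's robot-side edge. Origin: centre of its underside
- tube: upright aluminium cigar tube, 25 mm across, 120 mm tall, on the table to the right of the machine. Origin: centre of its underside
- glue_gun: blue glue gun lying on its side on the table to the left of the machine, about 260 mm long, 32 mm high. Origin: under the middle of its barrel
- cards: stack of paper cards 60 by 85 by 12 mm on the table, near left. Origin: centre of its underside

How it is judged:
By the outcome, as a careful person would: the job done as asked, in the order asked, and still so for the second after the job is handed in, with the robot touching nothing.
It also fails if it takes over 51 s, if anything falls off the work surface, if the arm or the gripper's body presses on something with over 40 N, if the wrist force passes 120 N, or if a joint passes its speed limit or range.

## Robot

A 6-joint arm with a two-finger parallel gripper is mounted at the origin on the work surface. World frame = base frame: x ahead of the robot, y to its left, z up, the work surface at z = 0. Lengths are in m, angles in degrees, forces in N, time in s.
With the tool pointing down it reaches from about 0.4 to 0.825 m from the base axis. Payload 7 kg.
Tool frame: the origin (TCP) lies midway between the tips of the shut fingers; the grasp point (between the pads) lies 19 mm behind it; y points along the fingers, z is the direction in which the jaws open and shut, and the axes are right-handed (so a half turn about y gives the same grasp; the last joint's range is limited). The gripper opens to 88 mm and grips with 3 to 60 N. Pads are 19 mm wide; open, the fingers measure 130 mm over their backs; the gripper's body (78 mm by 193 mm) begins 47 mm behind the grasp point.
Start: joints at [-59.983, 20.546, 0.682, 0, -70.136, -16.507], TCP at [0.158, -0.656, 0.227] pointing down, gripper open.
Joint ranges: [-176.03, 176.03], [-82.01, 121.73], [-58.28, 71.71], [-173.87, 95.51], [-174.79, -0.11], [-173.66, 173.66]. Speed limits (degrees/s): [136.94, 136.94, 172.46, 180, 180, 180].

## Interface

Orientations are given as [roll, pitch, yaw] about the fixed x, y, z axes, in that order (R = Rz(yaw) Ry(pitch) Rx(roll)).
In Python, from plant import ctrl gives the robot as it stands.
- The arm moves only by the tool step_arm, never from a script. Its argument "rows" is a list that holds one entry, the list of rows, each a list of 7 numbers: the gripper command: -1 is shut, 1 is fully open, values between are in proportion, then the shift along the world's x, y, z in cm, then the turn, a rotation vector about the world's x, y, z in degrees. In form: [[[fingers, tx, ty, tz, rx, ry, rz], ...]]. A call has 1 to 12 rows; each row shifts and turns the commanded pose from where the row before left it; what a row does not reach is not made up. A row lasts 1/8 s, in which the tool goes at most 62.5 mm and 10.7 degrees, less where a joint would pass 70% of its speed; a pose out of reach is approached as far as the arm can. A call is refused whole if a number of a shift passes 6.25 or a number of a turn 10.7, either way. A call with a gripper value outside its range is refused whole. The fingers move at their own pace and stop on an object; the grip force is fixed at half the most. Time passes only in rows, so rows that do not move let the fingers close. It gives the time, the measured TCP pose, the force and the opening at its end, in the units of the state.
- ctrl.get_obs(): the state, without advancing time (a new reading comes with each control period).
- ctrl.snapshot(name): name is "side" or "top" or "wrist"; returns the picture (480x640x3 uint8, blue, green, red); there is no depth.
- ctrl.camera_params(name): a dict with "vertical_fov" (degrees; the focal length in pixels is half the picture's height over the tangent of half this angle, whatever the lens; pixels are square), "cx", "cy" (the principal point, pixels), "rvec" (rotation vector, rad) and "tvec" (3), from world to camera coordinates, as OpenCV has them. Camera axes: x right, y down, z forward; pixel columns grow to the right and rows downward; lengths in m; the calibration is good to about 2 mm. A picture is of the moment at which its call begins: read the wrist's pose just before it. camera_params takes no time and is no camera call; for the wrist camera it gives the pose at the moment of the call.
- ctrl.close_job(): hands the job in, once; it reports no verdict.
The state is a dict: "clock": time; "joint_pos": joint angles; "qvel": joint speeds; "tau": joint torques, N m; "tool_pos": TCP position; "orientation": TCP orientation; "force": force on the tool from outside, world axes, zero at the start; "moment": the same for the moment, N m; "opening": finger opening in m.
Only numpy, scipy, OpenCV 4.12 (cv2) and the standard library are available. Lean on these libraries where they do the work, as an engineer would, in place of code of your own. Each camera call takes 0.05 s, during which the arm holds its last target. There are 200 camera calls.

## Working session

There is one attempt and no reset: what is moved stays moved. The work goes in short steps, Python scripts to look and compute and a tool call to move; the robot and the scene stay as the last step left them, time stands still between calls to the robot, and variables do not carry over. Pictures are saved under pics/ and viewed, about 8 in all and at most 12, crops included, and the job is handed in when it is done.

Besides the shell and the picture viewer there is one more tool, called after "Request:" as name(argument=value, ...), one argument or row to a line, values as JSON. step_arm: Moves the arm, as the interface text tells. Its arguments: {"type":"object","properties":{"rows":{"type":"array"}},"required":["rows"]}

```bash
mkdir -p pics; ls
python3 - <<'E'
from plant import ctrl
import cv2
for n in("top","side"):
    cv2.imwrite(f"pics/{n}0.png",ctrl.snapshot(n)); print(n,ctrl.camera_params(n))
o=ctrl.get_obs(); print(o)
E
```

```text
pics
top {'vertical_fov': 50.187773716966596, 'cx': 318.36171674848043, 'cy': 242.51177021464397, 'rvec': array([ 2.17447349, -2.11932793,  0.16092289]), 'tvec': array([0.0668807 , 0.49703968, 1.23867778])}
side {'vertical_fov': 55.73020194129496, 'cx': 316.37535725665356, 'cy': 229.04223405473633, 'rvec': array([ 2.16811615, -0.72073974,  0.32123357]), 'tvec': array([-0.36676925,  0.28504835,  0.85128742])}
{'clock': 0.1, 'joint_pos': array([-5.99826972e+01,  2.05866604e+01,  6.42548734e-01, -1.89075338e-02,
       -7.01365217e+01, -1.65058249e+01]), 'qvel': array([-0.11321245, -0.10486858,  0.16246506,  0.0079252 ,  0.03415465,
        0.13495444]), 'tau': array([-1.55753703e-03, -5.84164560e+01,  2.93747234e+01,  7.01548398e+00,
        1.01485665e-02, -5.25106759e-05]), 'tool_pos': array([ 0.15758562, -0.65592096,  0.22574705]), 'orientation': array([-8.99176387e+01,  5.86813262e-03,  1.35050451e+01]), 'force': array([ 0.17750303,  0.13791802, -0.20646712]), 'moment': array([ 0.01495796, -0.01631518,  0.05331438]), 'opening': 0.08745557612243833}
```

View pics/top0.png

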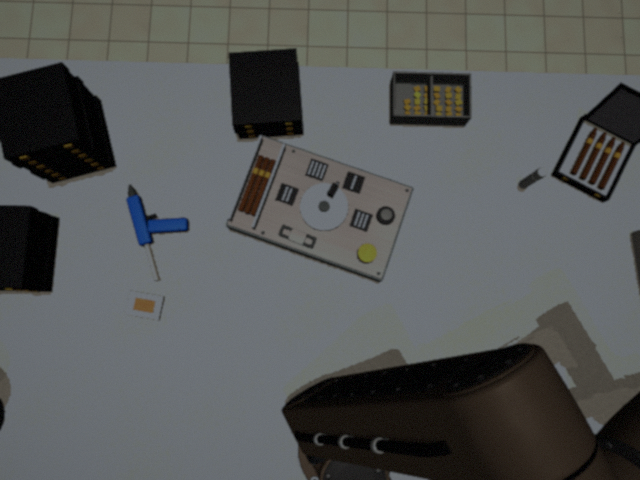

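View pics/side0.png

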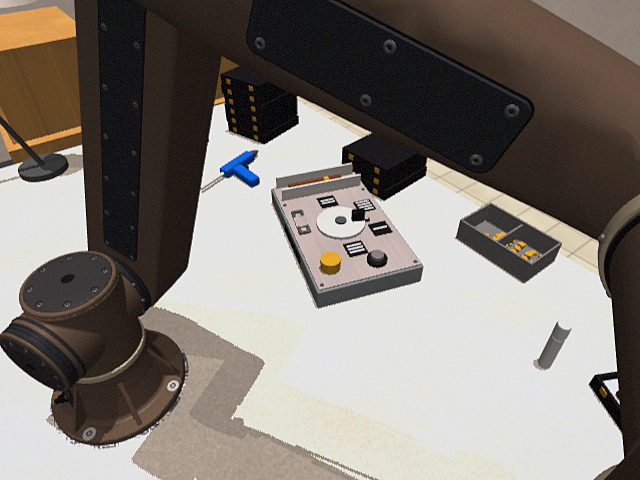

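The top view shows the machine, with the disc near (324,205) and tiles near (287,193), (316,170), (353,182) and (361,219). The button is at (385,215) and the tin at (367,253). I'll enlarge it next to count bars and pick points.

```bash
cat > h.py <<'E'
import cv2,numpy as np
from plant import ctrl
def cam(n):
    p=ctrl.camera_params(n); f=240/np.tan(np.radians(p['vertical_fov']/2))
    K=np.array([[f,0,p['cx']],[0,f,p['cy']],[0,0,1]]); R=cv2.Rodrigues(p['rvec'])[0]; return K,R,np.array(p['tvec']).ravel()
def ray(c,uv,z):
    K,R,t=c; d=R.T@np.linalg.inv(K)@np.array([*uv,1.]); o=-R.T@t
    return o+d*(z-o[2])/d[2]
def proj(c,X):
    K,R,t=c; x=K@(R@np.array(X,float)+t); return x[:2]/x[2]
def crop(im,x0,y0,w,h,s,name): cv2.imwrite(name,cv2.resize(im[y0:y0+h,x0:x0+w],None,fx=s,fy=s,interpolation=cv2.INTER_CUBIC))
E
python3 - <<'E'
from h import *
crop(cv2.imread("pics/top0.png"),222,132,200,150,4,"pics/top0c.png")
c=cam("top")
for n,uv,z in[("axis",(324,205),.064),("tin",(367,253),.083),("btn",(385.5,215),.077),("l",(287,193),.057),("l",(316,170),.057),("l",(353,182),.057),("l",(361,219),.057)]: print(n,ray(c,uv,z).round(4))
E
```

```text
axis [0.5846 0.0682 0.064 ]
tin [ 0.466  -0.0371  0.083 ]
btn [ 0.5609 -0.0816  0.077 ]
l [0.6142 0.1606 0.057 ]
l [0.675  0.0902 0.057 ]
l [ 0.6466 -0.0027  0.057 ]
l [ 0.5534 -0.0239  0.057 ]
```

View pics/top0c.png

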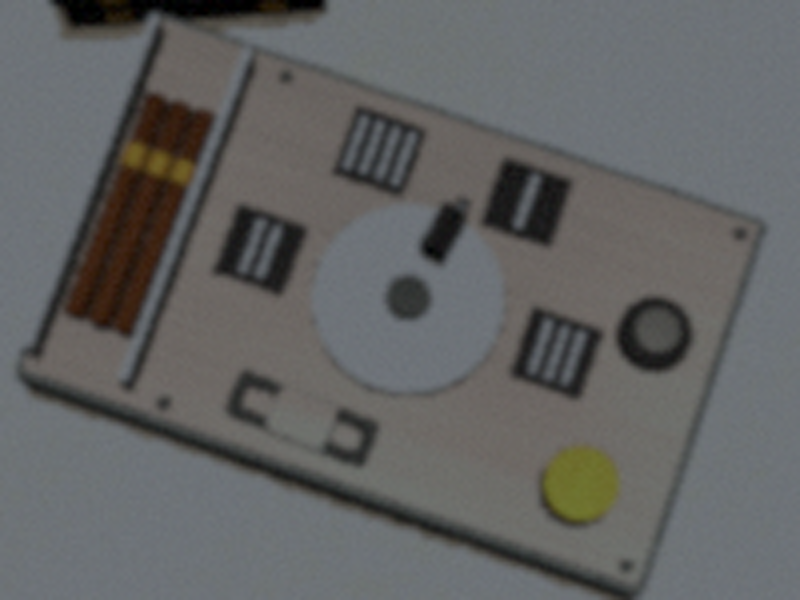

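The three-bar label is the one at -90°, at crop (558,352), beside the button. I'll fit the machine pose next.

```bash
cat > fit.py <<'E'
from h import *
from scipy.optimize import least_squares
c=cam("top"); s=cam("side")
o=lambda u,v:np.array([(u+.5)/4-.5+222,(v+.5)/4-.5+132])
a=np.radians
L=lambda d:(.097*np.cos(a(d)),.097*np.sin(a(d)),.057)
obs=[((0,0,.070),o(408,298)),(L(90),o(260,250)),(L(30),o(380,149)),(L(-30),o(528,201)),(L(-90),o(558,352)),((.03,-.15,.077),o(656,328))]
def W(p,m): q=np.cos(p[2]),np.sin(p[2]); return (p[0]+q[0]*m[0]-q[1]*m[1],p[1]+q[1]*m[0]+q[0]*m[1],m[2])
r=least_squares(lambda p:np.ravel([proj(c,W(p,m))-u for m,u in obs]),[.585,.068,a(-15)])
p=r.x
E
python3 - <<'E'
from fit import *
print(p[:2].round(4),np.degrees(p[2]),r.fun.reshape(-1,2).round(2).tolist())
print("side pred",[proj(s,W(p,m)).round(1).tolist() for m,_ in obs])
for n,uv,z in[("tab",(446,228),.094),("tip",(462,203),.068)]:
    x=ray(c,o(*uv),z)[:2]-p[:2]; print(n,np.linalg.norm(x),np.degrees(np.arctan2(x[1],x[0])-p[2]))
# predicted tab corners for a few angles
for d in(-10,0,10): 
  print(d,[(np.round((proj(c,W(p,(.043*np.cos(a(d)),.043*np.sin(a(d)),z)))-[222,132])*4+1.5)).tolist() for z in(.094,.064)])
print("label3",W(p,L(-90)),"btn",W(p,(.03,-.15,.077)))
crop(cv2.imread("pics/side0.png"),260,160,180,150,4,"pics/side0c.png")
E
```

```text
[0.5818 0.0688] -17.98698198373861 [[0.13, -0.53], [0.16, -0.17], [-0.12, 0.49], [-0.41, 0.1], [-0.31, -0.02], [0.53, 0.13]]
side pred [[340.7, 217.1], [327.4, 199.4], [364.3, 203.4], [380.0, 225.9], [355.5, 246.0], [377.6, 251.4]]
tab 0.042773135997410214 -11.935436076917382
tip 0.06768834673672285 -9.852668246528184
-10 [[444.0, 226.0], [443.0, 239.0]]
0 [[433.0, 221.0], [431.0, 234.0]]
10 [[421.0, 218.0], [420.0, 231.0]]
label3 (np.float64(0.5518467821225305), np.float64(-0.02347443597261145), 0.057) btn (np.float64(0.5640141355300744), np.float64(-0.08314817819694265), 0.077)
```

View pics/side0c.png

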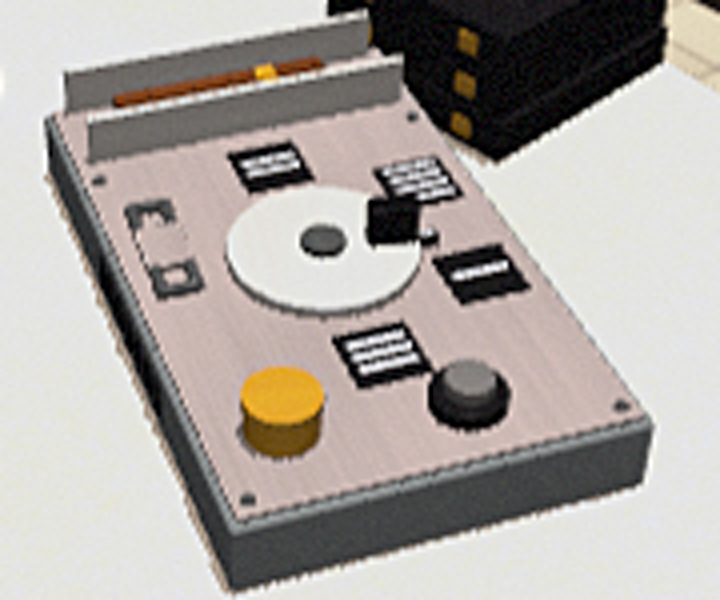

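Side view: three-bar tile at crop (382,354), button top (470,378), hub (325,238). All sit about 2 px below the positions predicted from the top view, which is about 3–4 mm. I'll fit both views jointly while moving above the selector with the fingers shut.

Request:
step_arm(
  rows=[
    [[-1,2.65,4.07,0,0,0,2.64],[-1,2.65,4.07,0,0,0,2.64],[-1,2.65,4.07,0,0,0,2.64],[-1,2.65,4.07,0,0,0,2.64],[-1,2.65,4.07,0,0,0,2.64],[-1,2.65,4.07,0,0,0,2.64],[-1,2.65,4.07,0,0,0,2.64],[-1,2.65,4.07,0,0,0,2.64],[-1,2.65,4.07,0,0,0,2.64]],
  ],
)

```text
clock: 1.23
tool_pos: [0.3967, -0.2885, 0.2265]
orientation: [-90.0, -0.0, 37.4]
force: [1.0, -0.5, -0.3]
opening: 0.0036
```

Request:
step_arm(
  rows=[
    [[-1,2.65,4.07,0,0,0,2.64],[-1,2.65,4.07,0,0,0,2.64],[-1,2.65,4.07,0,0,0,2.64],[-1,2.65,4.07,0,0,0,2.64],[-1,2.65,4.07,0,0,0,2.64],[-1,2.65,4.07,0,0,0,2.64],[-1,2.65,4.07,0,0,0,2.64],[-1,2.65,4.07,0,0,0,2.64],[-1,2.65,4.07,0,0,0,2.64],[-1,0,0,0,0,0,0],[-1,0,0,0,0,0,0]],
  ],
)

```text
clock: 2.6
tool_pos: [0.6342, 0.0763, 0.2258]
orientation: [-89.9, 0.1, 61.0]
force: [-0.1, -0.2, 1.9]
opening: 0.0007
```

Run:
```python
from fit import *
w=cam("wrist"); im=ctrl.snapshot("wrist"); cv2.imwrite("pics/w1.png",im)
so=lambda u,v:np.array([(u+.5)/4-.5+260,(v+.5)/4-.5+160])
sp=[so(325,238),so(270,166),so(418,180),so(482,273),so(382,354),so(470,378)]
r2=least_squares(lambda p:np.ravel([proj(c,W(p,m))-u for m,u in obs]+[proj(s,W(p,m))-v for (m,_),v in zip(obs,sp)]),p)
print(r2.x, np.degrees(r2.x[2]), r2.fun.reshape(2,-1,2).mean(1))
print([proj(w,W(p,m)).round(0).tolist() for m,_ in obs]); print("cam at",(-w[1].T@w[2]).round(3))
```

```text
[ 0.58026746  0.06722208 -0.31586263] -18.097595421775825 [[ 0.63675632  0.65179906]
 [ 0.09399108 -1.36651711]]
[[371.0, 191.0], [384.0, 287.0], [288.0, 256.0], [263.0, 151.0], [351.0, 70.0], [299.0, -5.0]]
cam at [0.594 0.003 0.384]
```

View pics/w1.png

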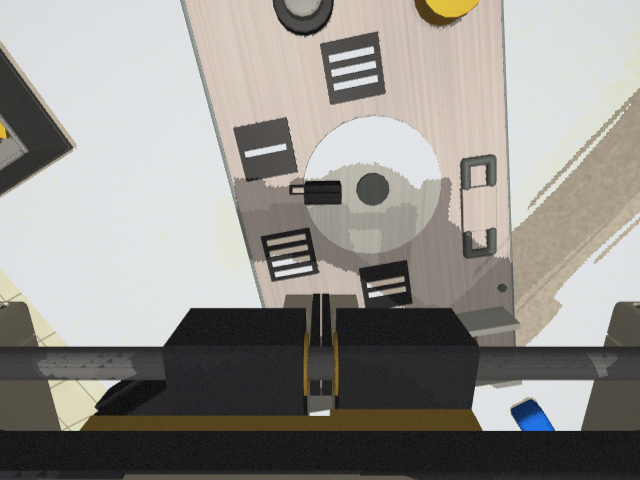

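The wrist view shows the hub at (373,189), the tab and pointer at (290–341,191), the three-bar tile at (352,68), and labels two at (386,284), four at (289,254) and one at (265,148). I'll refine the pose with these.

Run:
```python
from fit import *
w=cam("wrist")
wp=[(373,189),(386,284),(289,254),(265,148.5),(352.5,68)]
r3=least_squares(lambda p:np.ravel([proj(w,W(p,m))-u for (m,_),u in zip(obs,wp)]),p)
p3=r3.x; print(p3[:2].round(4),np.degrees(p3[2]),r3.fun.reshape(-1,2).round(1).tolist())
for n,uv,z in[("tabtop",(323,192),.094),("tip",(290,189.5),.067),("tip",(290,189.5),.072)]:
    x=ray(w,uv,z)[:2]-p3[:2]; print(n,np.linalg.norm(x),np.degrees(np.arctan2(x[1],x[0])-p3[2]))
for d in range(-16,1,4): print(d,[proj(w,W(p3,(R*np.cos(a(d))-y*np.sin(a(d)),R*np.sin(a(d))+y*np.cos(a(d)),.094))).round(0).tolist() for R,y in((.028,.008),(.028,-.008),(.058,.008),(.058,-.008))])
print(ctrl.get_obs()['tool_pos'])
crop(cv2.imread("pics/w1.png"),240,100,200,150,4,"pics/w1c.png")
```

```text
[0.5795 0.0674] -17.988406444779827 [[-0.4, -0.7], [-0.4, 1.1], [0.5, -0.0], [0.2, 0.5], [0.1, -0.6]]
tabtop 0.04230618258756332 -12.11079781283631
tip 0.07048618217714106 -9.716552687127786
tip 0.0700615532134765 -10.36755463075852
-16 [[340.0, 200.0], [342.0, 180.0], [303.0, 197.0], [304.0, 176.0]]
-12 [[341.0, 202.0], [342.0, 182.0], [303.0, 202.0], [303.0, 182.0]]
-8 [[341.0, 205.0], [341.0, 185.0], [304.0, 207.0], [303.0, 187.0]]
-4 [[342.0, 207.0], [340.0, 187.0], [305.0, 212.0], [302.0, 192.0]]
0 [[343.0, 209.0], [340.0, 190.0], [307.0, 216.0], [303.0, 197.0]]
[0.63414866 0.07582891 0.22618933]
```

View pics/w1c.png

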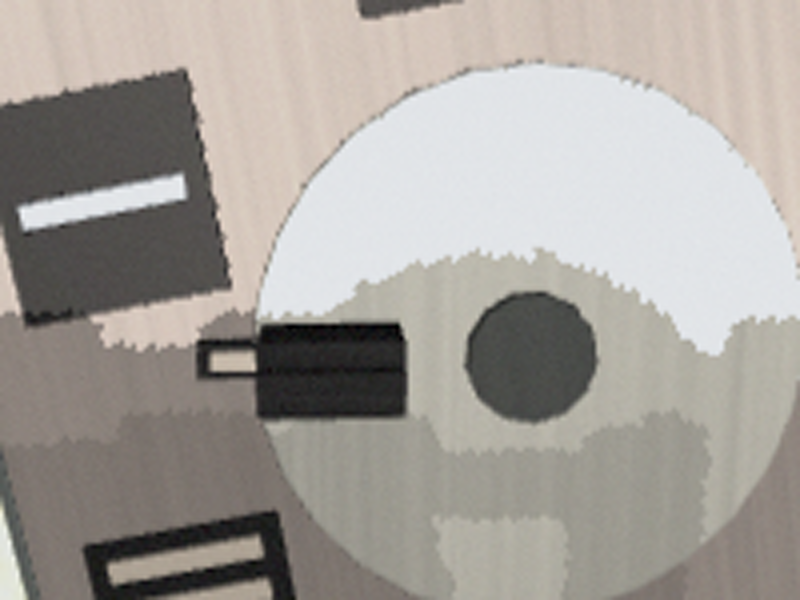

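Request:
step_arm(
  rows=[
    [[-1,0,0,-4,0,0,0],[-1,0,0,-4,0,0,0],[-1,0,0,-4,0,0,0],[-1,0,0,-2,0,0,0],[-1,0,0,-1,0,0,0],[-1,0,0,0,0,0,0]],
  ],
)

```text
clock: 3.4
tool_pos: [0.6345, 0.0757, 0.0767]
orientation: [-90.0, 0.0, 61.0]
force: [0.1, 0.4, -0.1]
opening: 0.0004
```

```bash
cat > arc.py <<'E'
import numpy as np,sys
from plant import ctrl
A=np.array([.5795,.0674])
def tcp(phi,d,r=.043):
    f=np.radians(phi); return A+r*np.array([np.cos(f),np.sin(f)])+d*np.array([-np.sin(f),np.cos(f)])
def rows(path):
    o=ctrl.get_obs(); q=o['tool_pos'][:2]; y=o['orientation'][2]; print(o['tool_pos'].round(4),y.round(2),o['force'].round(2))
    for phi,d in path:
        n=tcp(phi,d); t=((n-q)*100).round(2); dy=round(phi+90-y,1); print([-1,*t.tolist(),0,0,0,dy]); q=q+t/100; y+=dy
E
python3 -c "
from arc import *
rows([(-29.5,.027),(-29.5,.022),(-29.5,.0175)]+[(-29.5-4*i,.0175) for i in range(1,19)])"
```

```text
[0.6345 0.0757 0.0767] 60.99 [ 0.14  0.42 -0.08]
[-1, -0.42, -0.59, 0, 0, 0, np.float64(-0.5)]
[-1, -0.25, -0.44, 0, 0, 0, np.float64(0.0)]
[-1, -0.22, -0.39, 0, 0, 0, np.float64(0.0)]
[-1, -0.06, -0.32, 0, 0, 0, np.float64(-4.0)]
[-1, -0.07, -0.32, 0, 0, 0, np.float64(-4.0)]
[-1, -0.1, -0.31, 0, 0, 0, np.float64(-4.0)]
[-1, -0.11, -0.3, 0, 0, 0, np.float64(-4.0)]
[-1, -0.14, -0.29, 0, 0, 0, np.float64(-4.0)]
[-1, -0.16, -0.28, 0, 0, 0, np.float64(-4.0)]
[-1, -0.18, -0.27, 0, 0, 0, np.float64(-4.0)]
[-1, -0.2, -0.26, 0, 0, 0, np.float64(-4.0)]
[-1, -0.21, -0.24, 0, 0, 0, np.float64(-4.0)]
[-1, -0.23, -0.23, 0, 0, 0, np.float64(-4.0)]
[-1, -0.25, -0.21, 0, 0, 0, np.float64(-4.0)]
[-1, -0.26, -0.2, 0, 0, 0, np.float64(-4.0)]
[-1, -0.27, -0.17, 0, 0, 0, np.float64(-4.0)]
[-1, -0.28, -0.16, 0, 0, 0, np.float64(-4.0)]
[-1, -0.3, -0.13, 0, 0, 0, np.float64(-4.0)]
[-1, -0.3, -0.12, 0, 0, 0, np.float64(-4.0)]
[-1, -0.31, -0.09, 0, 0, 0, np.float64(-4.0)]
[-1, -0.32, -0.07, 0, 0, 0, np.float64(-4.0)]
```

Request:
step_arm(
  rows=[
    [[-1,-0.42,-0.59,0,0,0,-0.5],[-1,-0.25,-0.44,0,0,0,0],[-1,-0.22,-0.39,0,0,0,0],[-1,-0.06,-0.32,0,0,0,-4],[-1,-0.07,-0.32,0,0,0,-4],[-1,-0.1,-0.31,0,0,0,-4],[-1,-0.11,-0.3,0,0,0,-4]],
  ],
)

```text
clock: 4.28
tool_pos: [0.6238, 0.0503, 0.0776]
orientation: [-90.1, -0.2, 44.4]
force: [2.3, 2.6, 0.7]
opening: 0.0006
```

Run:
```python
from h import *
im=ctrl.snapshot("wrist"); cv2.imwrite("pics/w2.png",im)
```

```text
(no output)
```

View pics/w2.png

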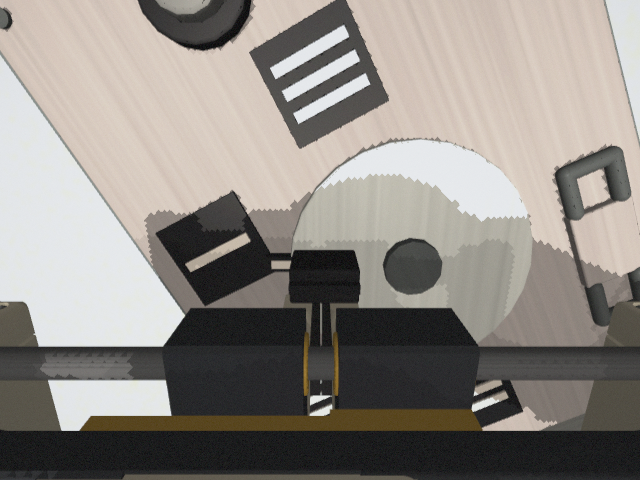

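The fingers press flat on the tab's counter-clockwise side: tab at (325,275), hub (412,265), three-bar tile (318,72). The force is about 3.5 N, as expected, so I'll continue the arc.

Request:
step_arm(
  rows=[
    [[-1,-0.14,-0.29,0,0,0,-4],[-1,-0.16,-0.28,0,0,0,-4],[-1,-0.18,-0.27,0,0,0,-4],[-1,-0.2,-0.26,0,0,0,-4],[-1,-0.21,-0.24,0,0,0,-4],[-1,-0.23,-0.23,0,0,0,-4],[-1,-0.25,-0.21,0,0,0,-4],[-1,-0.26,-0.2,0,0,0,-4],[-1,-0.27,-0.17,0,0,0,-4],[-1,-0.28,-0.16,0,0,0,-4]],
  ],
)

```text
clock: 5.58
tool_pos: [0.6017, 0.0262, 0.0775]
orientation: [-90.0, -0.1, 4.5]
force: [3.1, -1.3, 1.5]
opening: 0.0005
```

Request:
step_arm(
  rows=[
    [[-1,-0.3,-0.13,0,0,0,-4],[-1,-0.3,-0.12,0,0,0,-4],[-1,-0.31,-0.09,0,0,0,-4],[-1,0,0,0,0,0,0],[-1,0,0,0,0,0,0]],
  ],
)

```text
clock: 6.2
tool_pos: [0.5921, 0.023, 0.077]
orientation: [-90.0, -0.1, -7.4]
force: [2.6, -2.1, 2.0]
opening: 0.0005
```

Run:
```python
from arc import *
from h import *
o=ctrl.get_obs(); w=cam("wrist"); np.savez("w3.npz",K=w[0],R=w[1],t=w[2])
im=ctrl.snapshot("wrist"); cv2.imwrite("pics/w3.png",im)
x=o['tool_pos'][:2]-A; 
f=np.radians(o['orientation'][2]-90);print("yaw-phi",np.degrees(f),"r",x@[np.cos(f),np.sin(f)],"d",x@[-np.sin(f),np.cos(f)],o['force'].round(1))
```

```text
yaw-phi -97.3527531291867 r 0.042437009349073955 d 0.018173955374111924 [ 2.6 -2.1  2. ]
```

View pics/w3.png

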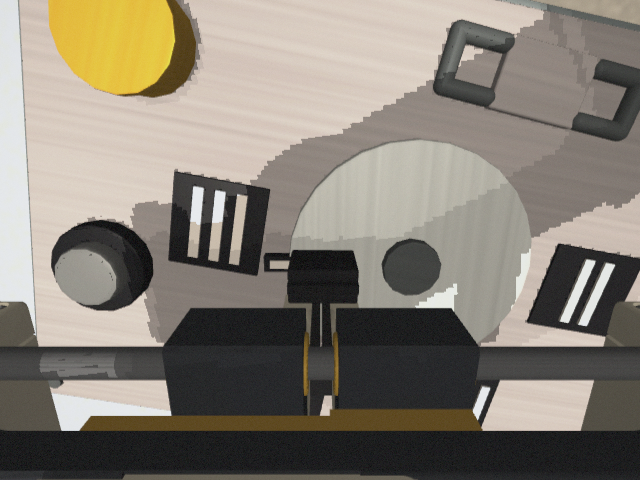

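Tab pressed at (323,277), pointer tip (265,262), hub (411,266), three-bar tile centre about (219,222). Several degrees remain; I'll work out how many.

Run:
```python
from h import *
g=np.load("w3.npz"); w=(g['K'],g['R'],g['t'])
ax=ray(w,(411.5,266.5),.070)[:2]
# tile corners -> centre
cs=[(175,171),(270,188),(256,274),(169,258)]
lb=np.mean([ray(w,c,.057)[:2] for c in cs],0)
a2=ray(w,(386.3,284),.057) if 0 else None
ang=lambda v:np.degrees(np.arctan2(v[1],v[0]))
print("axis",ax,"label",lb,np.linalg.norm(lb-ax),ang(lb-ax))
for z in(.065,.068,.072):
    t=ray(w,(265,262.5),z)[:2]-ax; print(z,np.linalg.norm(t),ang(t))
for c in((289,250),(289,303),(358,250),(358,303),(289,283),(358,283)): print(c)
t=np.mean([ray(w,c,.094)[:2] for c in((289,250+33),(358,250+33),(288,303),(358,303))],0); print(t-ax,ang(t-ax))
```

```text
axis [0.57836168 0.06864925] label [ 0.54910251 -0.0230025 ] 0.09620884387226615 -107.70531032937942
0.065 0.07074877846916017 -97.44413070402626
0.068 0.07028185023185182 -98.35908915903288
0.072 0.06968758852058653 -99.59765468281613
(289, 250)
(289, 303)
(358, 250)
(358, 303)
(289, 283)
(358, 283)
[-0.00275941 -0.04236177] -93.72693334943392
```

```bash
python3 -c "
from arc import *
import arc
arc.A=np.array([.579,.068])
x=ctrl.get_obs()['tool_pos'][:2]-arc.A; f=np.radians(-97.35); r=x@[np.cos(f),np.sin(f)]; d=x@[-np.sin(f),np.cos(f)]; print(r,d)
q=tcp(-97.35,d,r)
for i in range(1,5): n=tcp(-97.35-2.35*i,d,r); print((n-q)*100); q=n
"
```

```text
0.04286410783377074 0.0187527352452655
[-0.18525463 -0.04999951]
[-0.187149   -0.04236133]
[-0.18872858 -0.03465189]
[-0.18999072 -0.02688417]
```

Request:
step_arm(
  rows=[
    [[-1,-0.19,-0.05,0,0,0,-2.35],[-1,-0.19,-0.04,0,0,0,-2.35],[-1,-0.19,-0.03,0,0,0,-2.35],[-1,-0.19,-0.03,0,0,0,-2.35],[-1,0,0,0,0,0,0],[-1,0,0,0,0,0,0]],
  ],
)

```text
clock: 7.0
tool_pos: [0.5843, 0.0216, 0.0768]
orientation: [-90.0, -0.0, -16.8]
force: [3.9, -1.5, 1.7]
opening: 0.0004
```

Run:
```python
from h import *
o=ctrl.get_obs(); w=cam("wrist"); np.savez("w4.npz",K=w[0],R=w[1],t=w[2])
cv2.imwrite("pics/w4.png",ctrl.snapshot("wrist")); cv2.imwrite("pics/top4.png",ctrl.snapshot("top"))
crop(cv2.imread("pics/w4.png"),130,150,320,170,2.5,"pics/w4c.png")
print(o['orientation'],o['tool_pos'],o['force'])
```

```text
[-8.99870494e+01 -3.59691673e-02 -1.67835658e+01] [0.58431125 0.02164712 0.0767747 ] [ 3.85989331 -1.52921927  1.71791573]
```

View pics/w4c.png

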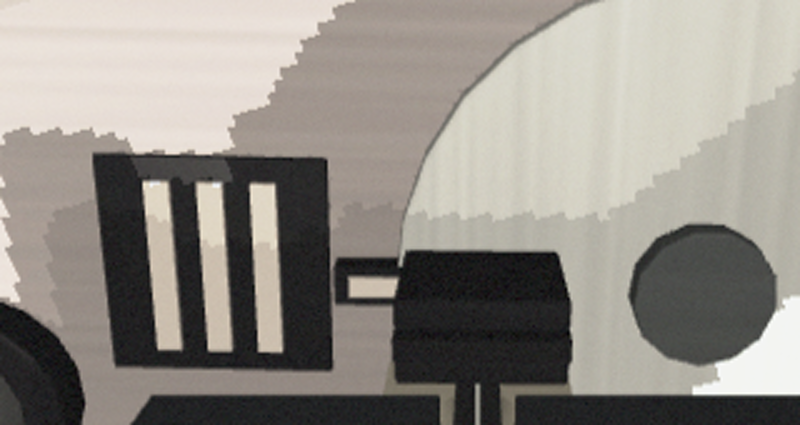

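```bash
python3 - <<'E'
from h import *
g=np.load("w4.npz"); w=(g['K'],g['R'],g['t'])
P=lambda u,v,z: ray(w,((u+.5)/2.5-.5+130,(v+.5)/2.5-.5+150),z)[:2]
ang=lambda v:np.degrees(np.arctan2(v[1],v[0])).round(2)
ax=P(707,297,.070)
cs=[P(*c,.057) for c in((93,154),(327,158),(332,369),(115,367))]; lb=np.mean(cs,0)
print("axis",ax,"label",lb,np.linalg.norm(lb-ax),ang(lb-ax),"tile edges",ang(cs[0]-cs[1]),ang(cs[3]-cs[2]),ang(cs[2]-cs[1])-0,ang(cs[3]-cs[0]))
for z in(.066,.068,.070,.072):
    t=P(336,288,z)-ax; print(z,np.linalg.norm(t),ang(t))
print("tab edge",ang(P(393,332,.094)-P(570,335,.094)),ang(P(393,383,.094)-P(571,383,.094)))
t=np.mean([P(*c,.094) for c in((393,332),(570,335),(571,383),(393,383))],0)-ax; print("tab top",np.linalg.norm(t),ang(t))
# top camera
E
python3 - <<'E'
import sys; sys.path.insert(0,'.')
E
```

```text
axis [0.57925184 0.06921776] label [ 0.5496759  -0.02320375] 0.09703850502152309 -107.75 tile edges -107.74 -107.33 -18.26 -18.25
0.066 0.07152523580954437 -107.0
0.068 0.07120804020336066 -107.61
0.07 0.07089907366396155 -108.23
0.072 0.07059844423232131 -108.85
tab edge -107.8 -106.75
tab top 0.04323677606390639 -104.6
```

Run:
```python
from h import *
g=np.load("w4.npz"); w=(g['K'],g['R'],g['t'])
C=lambda X:((proj(w,X)-[130,150]+.5)*2.5-.5).round(0).tolist()
ax=np.array([.57925,.0692])
for phi in(-106,-107,-108):
    f=np.radians(phi); e=np.array([np.cos(f),np.sin(f)]); n=np.array([-e[1],e[0]])
    T=lambda r,y,z:C([*(ax+r*e+y*n),z])
    print(phi,"top front",T(.058,-.008,.094),T(.028,-.008,.094),"back",T(.058,.008,.094),T(.028,.008,.094),"front base",T(.058,-.008,.064),T(.028,-.008,.064),"aim",T(.097,0,.057),"tip",T(.072,0,.068))
```

```text
-106 top front [391.0, 309.0] [574.0, 307.0] back [395.0, 397.0] [572.0, 395.0] front base [405.0, 251.0] [558.0, 249.0] aim [218.0, 280.0] tip [332.0, 298.0]
-107 top front [392.0, 303.0] [575.0, 304.0] back [394.0, 392.0] [571.0, 392.0] front base [405.0, 246.0] [559.0, 247.0] aim [218.0, 272.0] tip [332.0, 292.0]
-108 top front [392.0, 298.0] [576.0, 301.0] back [393.0, 386.0] [571.0, 390.0] front base [406.0, 241.0] [560.0, 244.0] aim [217.0, 264.0] tip [332.0, 286.0]
```

The tab edges and the fingers' flush yaw give about -107.0°, and the label lies at about -107.8°. One small push of 0.8°, then I'll back off tangentially, lift, and check with a clear view.

Request:
step_arm(
  rows=[
    [[-1,-0.07,-0.01,0,0,0,-0.8],[-1,0,0,0,0,0,0],[-1,0,0,0,0,0,0],[-1,0.6,0.2,0,0,0,0],[-1,1.4,0.5,0,0,0,0],[-1,0,0,1,0,0,0],[-1,0,0,4,0,0,0],[-1,0,0,4,0,0,0],[-1,0,0,0,0,0,0],[-1,0,0,0,0,0,0]],
  ],
)

```text
clock: 8.35
tool_pos: [0.6027, 0.0286, 0.1665]
orientation: [-90.0, 0.0, -17.7]
force: [-0.7, 0.2, -0.5]
opening: 0.0002
```

Run:
```python
from h import *
o=ctrl.get_obs(); w=cam("wrist"); np.savez("w5.npz",K=w[0],R=w[1],t=w[2])
im=ctrl.snapshot("wrist"); cv2.imwrite("pics/w5.png",im); cv2.imwrite("pics/w5c.png",im[60:310,130:530]) 
crop(im,150,130,300,180,2.6,"pics/w5c.png")
print(o['orientation'],o['tool_pos'],o['force'])
```

```text
[-8.99838720e+01  2.86148014e-02 -1.76816390e+01] [0.60274981 0.0285949  0.16652863] [-0.72691992  0.2249033  -0.49761073]
```

View pics/w5c.png

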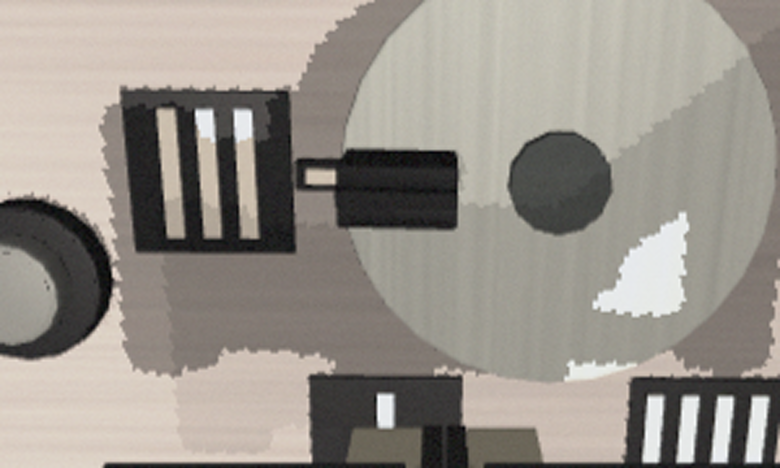

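The view is clear: pointer tip at (297,177), tile centre about (210,171), hub (560,184), tab back top edge y≈228, tab front base edge y≈150 (crop pixels).

Run:
```python
from h import *
from scipy.optimize import least_squares
g=np.load("w5.npz"); w=(g['K'],g['R'],g['t']); s=2.6
P=lambda u,v,z: ray(w,((u+.5)/s-.5+150,(v+.5)/s-.5+130),z)[:2]
C=lambda X:(proj(w,X)-[150,130]+.5)*s-.5
ang=lambda v:np.degrees(np.arctan2(v[1],v[0])).round(2)
ax=P(560,183.5,.070); cs=[P(*c,.057) for c in((121,88),(290,92),(295,252),(135,250))]; lb=np.mean(cs,0)
l1=P(386,0,.057)
print("axis",ax,"label",lb,np.linalg.norm(lb-ax),ang(lb-ax),"edges",ang(cs[0]-cs[1]),ang(cs[3]-cs[2]),ang(cs[2]-cs[1]),ang(cs[3]-cs[0]))
for z in(.066,.068,.070): t=P(297,177,z)-ax; print(z,np.linalg.norm(t),ang(t))
for phi in(-106,-107,-108,-109):
    f=np.radians(phi); e=np.array([np.cos(f),np.sin(f)]); n=np.array([-e[1],e[0]])
    T=lambda r,y,z:C([*(ax+r*e+y*n),z]).round(0).tolist()
    print(phi,"topfront",T(.058,-.008,.094),T(.028,-.008,.094),"back",T(.058,.008,.094),T(.028,.008,.094),"base",T(.058,-.008,.064),T(.028,-.008,.064),"aim",T(.097,0,.057),"tip",T(.072,0,.068))
print("label c",C([*lb,.057]))
```

```text
axis [0.5794356  0.06872249] label [ 0.54961768 -0.02306745] 0.09651166529716047 -108.0 edges -108.96 -108.38 -18.62 -18.48
0.066 0.07092898425901155 -108.46
0.068 0.07062806018212556 -108.76
0.07 0.07032911148112281 -109.06
-106 topfront [332.0, 176.0] [456.0, 173.0] back [336.0, 241.0] [457.0, 237.0] base [344.0, 156.0] [454.0, 153.0] aim [210.0, 185.0] tip [293.0, 190.0]
-107 topfront [332.0, 172.0] [456.0, 171.0] back [335.0, 237.0] [457.0, 235.0] base [344.0, 152.0] [455.0, 151.0] aim [209.0, 179.0] tip [292.0, 185.0]
-108 topfront [333.0, 168.0] [457.0, 169.0] back [334.0, 233.0] [456.0, 233.0] base [345.0, 149.0] [455.0, 149.0] aim [209.0, 173.0] tip [292.0, 180.0]
-109 topfront [333.0, 164.0] [458.0, 167.0] back [334.0, 229.0] [456.0, 231.0] base [345.0, 145.0] [456.0, 148.0] aim [208.0, 167.0] tip [292.0, 176.0]
label c [210.41621482 172.57973406]
```

Tab angle by different cues: base and edges -108.0°, fingers' flush yaw -107.7°, pointer tip -108.7°. The label is at -108.0°, so the selector is set. Next is the button at about (0.562, -0.083).

Request:
step_arm(
  rows=[
    [[-1,-1.4,-3.7,0,0,0,0],[-1,-1.4,-3.7,0,0,0,0],[-1,-1.3,-3.8,0,0,0,0],[-1,0,0,-3,0,0,0],[-1,0,0,-3,0,0,0],[-1,0,0,-1.65,0,0,0],[-1,0,0,0,0,0,0],[-1,0,0,0,0,0,0]],
  ],
)

```text
clock: 9.4
tool_pos: [0.5628, -0.0834, 0.0907]
orientation: [-90.0, -0.0, -17.6]
force: [-0.6, 0.2, 0.5]
opening: 0.0003
```

Run:
```python
from h import *
o=ctrl.get_obs()
a,b=cv2.imread("pics/side0.png"),ctrl.snapshot("side"); cv2.imwrite("pics/side6.png",b)
t=ctrl.snapshot("top"); cv2.imwrite("pics/top6.png",t)
A=cv2.resize(b[160:310,280:430],None,fx=3.3,fy=3.3,interpolation=cv2.INTER_CUBIC); B=cv2.resize(t[150:270,270:390],(A.shape[1],A.shape[0]),interpolation=cv2.INTER_CUBIC)
m=np.hstack([A,B]); m=cv2.resize(m,None,fx=.8,fy=.8); print(m.shape); cv2.imwrite("pics/both6.png",m)
print(o['tool_pos'],o['force'])
```

```text
(396, 792, 3)
[ 0.56281133 -0.08335323  0.09073299] [-0.612946    0.24854959  0.51308754]
```

View pics/both6.png

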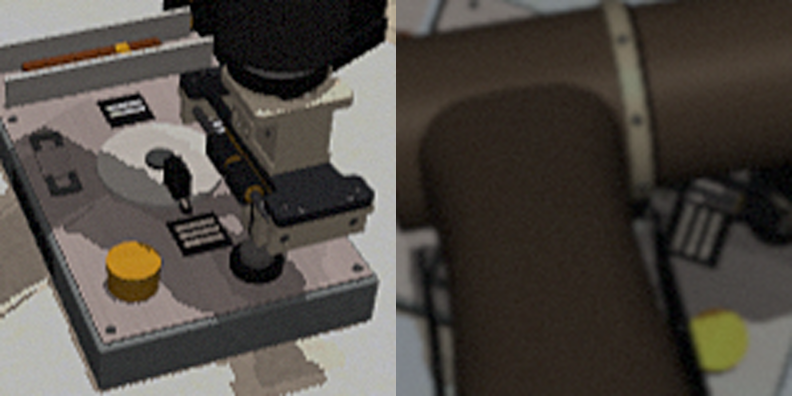

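The side view (left panel) shows the shut fingertips directly over the button at (258,255), with the pointer at the three-bar tile. The top view is blocked by the arm. I'll press gently.

Request:
step_arm(
  rows=[
    [[-1,0,0,-0.9,0,0,0],[-1,0,0,-0.4,0,0,0],[-1,0,0,-0.3,0,0,0],[-1,0,0,-0.2,0,0,0],[-1,0,0,0,0,0,0],[-1,0,0,0,0,0,0]],
  ],
)

```text
clock: 10.25
tool_pos: [0.562, -0.0835, 0.0722]
orientation: [-90.0, 0.0, -17.7]
force: [-2.4, 2.5, 4.3]
opening: 0.0002
```

Request:
step_arm(
  rows=[
    [[-1,0,0,-0.15,0,0,0],[-1,0,0,-0.1,0,0,0],[-1,0,0,0,0,0,0],[-1,0,0,0,0,0,0]],
  ],
)

```text
clock: 10.75
tool_pos: [0.5622, -0.0836, 0.071]
orientation: [-90.0, -0.0, -17.6]
force: [-7.8, 2.5, 17.7]
opening: -0.0001
```

Hard stop reached: z 0.071 (77 − 6 mm) and the force jumped to 17.7 N. I'll release and move clear.

Request:
step_arm(
  rows=[
    [[-1,0,0,0.5,0,0,0],[-1,0,0,1.5,0,0,0],[-1,0,0,4,0,0,0],[-1,0,0,5,0,0,0],[-1,0,0,4,0,0,0],[-1,-2,-4,0,0,0,0],[-1,-2,-4,0,0,0,0],[-1,-2,-4,0,0,0,0],[-1,-2,-4,0,0,0,0],[-1,-2,-4,0,0,0,0],[-1,-2,-4,0,0,0,0],[-1,-2,-4,0,0,0,0]],
  ],
)

```text
clock: 12.25
tool_pos: [0.4216, -0.365, 0.2203]
orientation: [-90.0, -0.1, -17.7]
force: [1.1, 0.1, -0.3]
opening: 0.0002
```

Request:
step_arm(
  rows=[
    [[-1,-2,-4,0,0,0,0],[-1,-2,-4,0,0,0,0],[-1,-2,-4,0,0,0,0],[-1,-2,-4,0,0,0,0],[-1,0,0,0,0,0,0],[-1,0,0,0,0,0,0]],
  ],
)

```text
clock: 13.0
tool_pos: [0.342, -0.5236, 0.2196]
orientation: [-90.0, -0.0, -17.7]
force: [0.2, 0.3, -0.3]
opening: 0.0003
```

Run:
```python
from h import *
b=ctrl.snapshot("side"); t=ctrl.snapshot("top"); cv2.imwrite("pics/top7.png",t); cv2.imwrite("pics/side7.png",b)
A=cv2.resize(b[180:280,300:400],(400,400),interpolation=cv2.INTER_CUBIC); B=cv2.resize(t[160:260,290:390],(400,400),interpolation=cv2.INTER_CUBIC)
cv2.imwrite("pics/both7.png",np.hstack([A,B])); print(ctrl.get_obs()['tool_pos'],ctrl.get_obs()['force'])
```

```text
[ 0.34258386 -0.52294747  0.21986705] [-0.23914424 -0.7701881  -0.51213966]
```

View pics/both7.png

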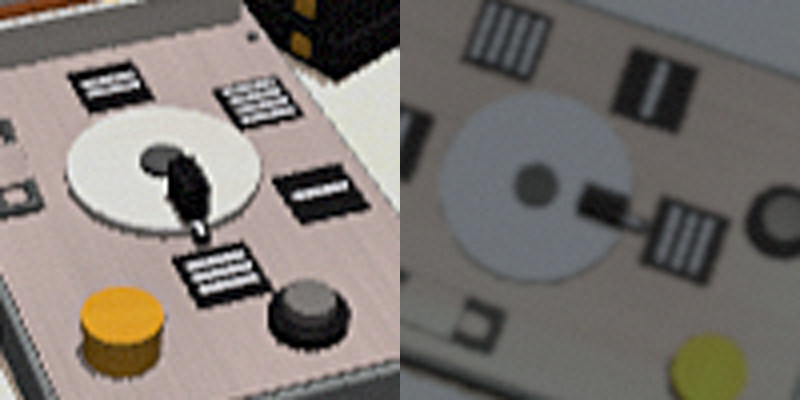

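The top view shows hub (536,185), pointer tip (640,222) and tile centre (686,240), so the bearings are 19.6° and 20.1°, aligned within about 0.5°. The button is up, and the tin and cutter are still in place. Handing in.

```bash
python3 -c "
from plant import ctrl
print(ctrl.close_job())"
```

```text
the job is handed in; nothing more can be done
None
```

The selector now points at the three-bar label, and the start button has been pressed fully down and has come back up. I handed the job in at about 13 s, with the arm clear of everything.

- **Selector:** I turned it about 79° clockwise, to the -90° position, by pushing the tab's counter-clockwise side with the shut fingers. The push took about 3–4 N, and I did not pinch the tab or deliberately lift the disc.
- **Pointing check:** The readings of the pointer differed slightly. With the label at about -108.0° in the world frame, the tab edges gave -108.0°, the finger yaw -107.7° and the pointer tip -108.7°. The last top view put pointer and label within about 0.5° of each other. I take the remaining error as about 0.7° at most, or roughly 1 mm at the label.
- **Button:** It went down 6 mm to its hard stop, where the fingertips reached z = 0.071 m and the force rose to about 18 N. The final side view shows it up again.
- **Other items:** The tin and the cutter looked unmoved in the last pictures. I did not re-check the tube, glue gun or cards closely, but the arm never went near them at low height.
- **Calibration:** The top and side cameras disagreed by about 3–4 mm, so I used the wrist camera for the fine positioning.

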